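# Clear the canister and open the dust-box damper

### The job

The damper slide on the jeweller's dust box must be fully open, but a tall flat-sided canister stands in its way. Pick the canister up and set it down gently, upright, in the middle of the shallow wooden tray; then slide the black damper grip smoothly, without slamming it, all the way left (as seen from the robot) to its end stop and leave it there. Do not press on the guard bar above the slide, and leave everything else on the bench where it is.

Things in the scene. Friction and masses are not known exactly. Their poses are not given: they have to be found in the camera images.
- dustbox: Fixed grey console, 300 mm wide (y), x -26 to +138 mm, 65 mm high at the back. Front: a slope 30 degrees from level, facing the robot and up, normal (-0.5, 0, 0.866). Origin on the table; the slope passes 40 mm above it. x away from robot, y left along the slide, z up. Slope's lower edge at x -26, z 25 mm, upright wall below. Dark end-stop blocks, 14 mm proud, at y +-134 mm. Position and yaw vary.
- guard: Flat steel guard bar, level above the slide, on the dust box (same origin and axes): x -20 to +5 mm, 315 mm wide, underside 190 and top 196 mm above the table, on steel uprights (x -15 to +5 mm, 7 mm thick) at y +-154 mm. It keeps a vertical gripper off the damper grip: come from the robot's side with the tool tilted about 30 degrees, along the slope's normal.
- damper (a joint): Slide of the damper in m along the dust box's y: 0 = shut, at the right end; 0.130 = fully open, at the left end stop. Stiff (a few N), stays where it is left. Begins at 0 to 0.03.
- damper_grip (a point): Point on the centre line of the black block grip, 48 mm off the slope. The grip stands square on the slope, reaching 68 mm off it; 34 mm wide along the slide (y), 20 mm up the slope. Axes: z the slope's outward normal, y the opening direction (left), x up the slope. The grip is fixed on an aluminium shutter plate 120 x 44 mm, 6 mm proud of the slope. At dust box y = joint - 65 mm.
- canister: Loose flat-sided metal canister with black lid, standing just in front of the slope in the path of the grip: 86 mm (its x, towards the slope) by 56 mm (its y, roughly along the slide), straight-sided to 105 mm, lid 76 x 48 mm, 120 mm high overall, 0.25 to 0.5 kg. Origin at the centre of its underside, z up. Take it across its 56 mm sides.
- tray: Fixed shallow open wooden tray, 170 x 170 mm outside, rim 18 mm high, walls and floor 6 mm thick. Origin at the centre of its underside (inner floor 6 mm above). To the left or the right of the bench; on the other side lies the steel block.
- block: Bystander: steel bench block 100 x 100 x 25 mm. Origin at the centre of its underside.
- tin: Bystander: tin can, diameter 72 mm, 90 mm high. Origin at the centre of its underside.
- mug: Bystander: white mug, diameter 80 mm, 85 mm high. Origin at the centre of its underside.
- bowl: Bystander: small white bowl, diameter 90 mm, 35 mm high. Origin at the centre of its underside.
- jar: Bystander: short glass jar, diameter 52 mm, 60 mm high. Origin at the centre of its underside.
- pliers: Bystander: pliers lying flat, 150 mm long, 14 mm high, on the bench on the robot's side. Origin near the pivot, x towards the jaws.
Mind the look-alikes: they are no part of the job. What is shaped like the canister but orange is not meant.

How it is judged (in metres and radians):
On the way, in this order (a step that is already met when the one before it is completed fails the run):
1. the canister stands upright in the tray, released (x of canister in the frame of tray between -0.045 and 0.045 m and y of canister in the frame of tray between -0.045 and 0.045 m and z of canister in the frame of tray below 0.015 m and angle between canister's own z axis and vertical below 0.1 rad and linear speed of canister below 0.03 m/s and contact force between the fingers and canister below 0.2 N), for 0.2 s.
2. the damper grip is at its left end stop (value of joint damper above 0.127 m), for 0.2 s.
At the end, for the whole second after the job is handed in: The canister stands on the tray's floor, upright within 0.1 rad, its axis within 45 mm of the tray's centre in the tray's x and y, at rest and released; the damper is within 3 mm of its left end stop (joint above 0.127) and let go (all of step 1 and value of joint damper above 0.127 m and contact force between the fingers and dustbox below 0.2 N); the robot touches nothing.
It fails at once if the canister is knocked over (tilted more than 0.6 rad) (angle between canister's own z axis and vertical above 0.6 rad).
It fails at once if the canister is dropped or thrown (over 0.6 m/s while not held) (linear speed of canister above 0.6 m/s and contact force between the fingers and canister below 0.5 N).
It fails at once if the damper is slammed (faster than 0.4 m/s) (velocity of joint damper above 0.4 m/s).
It fails at once if the guard bar is pressed with more than 15 N (contact force between any of the fingers, the arm and guard above 15 N).
It fails at once if a bystander is moved by more than 30 mm (distance of any of block, tin, mug, bowl, jar, pliers from where it was at the start of the episode above 0.03 m).
It also fails if it takes over 50 s, if anything falls off the work surface, if the arm or the gripper's body presses on something with over 40 N, if the wrist force passes 120 N, or if a joint passes its speed limit or range.

### The arm

A 6-joint arm with a two-finger parallel gripper is mounted at the origin on the work surface. World frame = base frame: x ahead of the robot, y to its left, z up, the work surface at z = 0. Lengths are in mm, angles in rad, forces in N, time in s.
With the tool pointing down it reaches from about 275 to 750 mm from the base axis. Payload 10.2 kg.
Tool frame: the origin (TCP) lies at the very end of the fingers, on their centre line; the grasp point (between the pads) lies 19 mm behind it; z points along the fingers, y is the line along which they close (so a half turn about z gives the same grasp; the last joint's range is limited). The gripper opens to 85 mm and grips with 20 to 120 N. Pads are 22 mm wide; open, the fingers measure 114 mm over their backs; the gripper's body (76 mm by 85 mm) begins 54 mm behind the grasp point. The pads swing forward as they close: fully open they stand 13 mm farther back than shut.
Start: joints at [0.924, 0.313, 1.498, -0, 1.331, -0.223], TCP at [215.907, 478.555, 231.294] pointing down, gripper open.
Joint ranges: [-2.94, 2.94], [-0.97, 2.17], [0.19, 2.56], [-1.23, 4.37], [0.02, 3.11], [-2.88, 2.88]. Speed limits (rad/s): [2.39, 2.39, 3.01, 3.14, 3.14, 3.14].

### API

Orientations are given as a unit quaternion [w, x, y, z].
In Python, from rig import ctrl gives the robot as it stands.
- The arm moves only by the shell command python3 -m inch 'ROWS' [OPENING] [FORCE]. ROWS is text: rows parted by semicolons, each of 6 numbers parted by spaces: the shift along the tool's x, y, z in mm, then the turn, a rotation vector about the tool's x, y, z in units of 6 degrees (1.0 is 6 degrees). A call has exactly 10 rows; each row shifts and turns the commanded pose from where the row before left it, along the tool's axes as they then stand; what a row does not reach is not made up. A row lasts 1/12 s, in which the tool goes at most 41.7 mm and 7.16 degrees, less where a joint would pass 70% of its speed; a pose out of reach is approached as far as the arm can. A call with a gripper value outside its range is refused whole. OPENING is the opening, from 0 (shut) to 1 (fully open), set as the call begins (- or left out, the last holds). The fingers move at their own pace and stop on an object; FORCE is the grip in N (left out, the last holds). Time passes only in rows, so rows that do not move let the fingers close, or fill a call up. It gives the time, the measured TCP pose, the force, the opening and the grip force at its end, in the units of the state.
- ctrl.sense(): the state, without advancing time (a new reading comes with each control period).
- ctrl.capture(name): name is "scene" or "top"; returns a dict with "image" (480x640x3 uint8, red, green, blue), "intrinsics" (3x3 intrinsics, pixels), "rvec" (rotation vector, rad) and "tvec" (3), from world to camera coordinates, as OpenCV has them. Camera axes: x right, y down, z forward; pixel columns grow to the right and rows downward; lengths in mm; the calibration is good to about 2 mm. A picture is of the moment at which its call begins. There is no depth.
- ctrl.finish_job(): hands the job in; it is judged then, once.
The state is a dict: "time_s": time; "joints": joint angles; "dq": joint speeds; "tau": joint torques, N m; "eef_pos": TCP position; "ee_rot": TCP orientation; "force": force on the tool from outside, world axes, zero at the start; "wrist_torque": the same for the moment, N m; "grip_width": opening from 0.0 (shut) to 1.0 (fully open); "grip_force": force on a finger pad.
Only numpy, scipy, OpenCV 4.12 (cv2) and the standard library are available. Lean on these libraries where they do the work, as an engineer would, in place of code of your own. Each camera call takes 0.05 s, during which the arm holds its last target. There are 200 camera calls.

## Working session

There is one attempt and no reset: what is moved stays moved. The work goes in short steps, Python scripts to look and compute and a shell command to move; the robot and the scene stay as the last step left them, time stands still between calls to the robot, and variables do not carry over. Pictures are saved under pics/ and viewed, at most 10 in all, crops included, and the job is handed in when it is done.

```bash
mkdir -p pics; python3 - <<'E'
from rig import ctrl
import cv2,pickle
for n in("scene","top"):
    c=ctrl.capture(n);cv2.imwrite(f"pics/{n}0.png",c["image"][:,:,::-1]);pickle.dump(c,open(f"{n}0.pkl","wb"))
    print(n,c["intrinsics"],c["rvec"],c["tvec"])
print(ctrl.sense())
E
```

```text
scene [[618.59369056   0.         312.10896803]
 [  0.         618.59369056 242.34646954]
 [  0.           0.           1.        ]] [ 0.73108645  2.78805451 -0.80975372] [ 463.48200144 -191.58259091 1849.31712406]
top [[479.77147855   0.         313.35706168]
 [  0.         479.77147855 244.79291992]
 [  0.           0.           1.        ]] [ 2.17073004 -2.17718799  0.12882974] [ -19.91431914  574.13110435 1262.42419207]
{'time_s': 0.1, 'joints': array([ 9.23599244e-01,  3.13406177e-01,  1.49832193e+00,  1.14284198e-05,
        1.33098340e+00, -2.23424965e-01]), 'dq': array([ 1.19035274e-03, -1.87564925e-03, -1.98428129e-03, -6.73696518e-04,
       -3.64062061e-04, -4.06051347e-05]), 'tau': array([ 2.79074047e-03, -4.12895858e+01, -2.60139227e+01, -5.53255302e-05,
        2.99318352e-03, -7.27858742e-05]), 'eef_pos': array([215.77156127, 478.37985633, 230.8008411 ]), 'ee_rot': array([-2.40937475e-04,  2.10305449e-01,  9.77635569e-01, -5.04911745e-04]), 'force': array([0.39381651, 0.32709047, 0.54467738]), 'wrist_torque': array([ 0.01517928, -0.01499713,  0.02678132]), 'grip_force': 0.0, 'grip_width': 0.9981987005731869}
```

View pics/scene0.png

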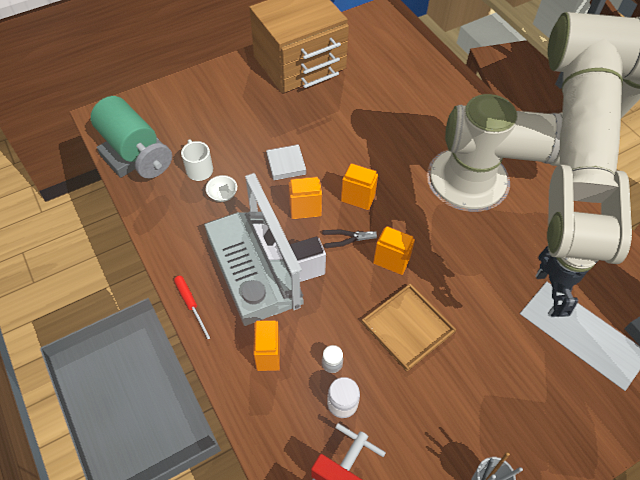

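View pics/top0.png

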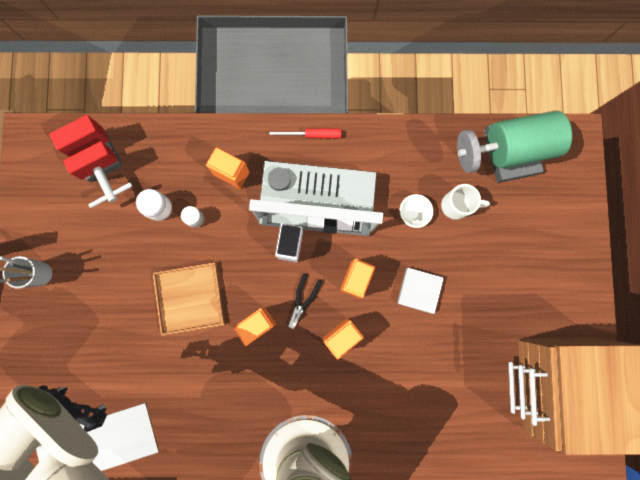

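The scene view shows a light canister with a dark lid at about (308,258), the tray at (408,326), and the dust box and guard at about (255,265). The top view shows the same canister at (289,242), the tray at (190,298) and the guard bar from (250,208) to (382,217).

Canister candidates in the top view are orange ones at (228,168), (255,327), (343,339) and (358,278), and a metal one with a black lid at (289,242). Only the last is not orange and stands at the slope, so it is the one meant. I'll confirm it in an enlarged crop.

```bash
python3 - <<'E'
import cv2
a=cv2.imread("pics/top0.png")[150:350,140:400];cv2.imwrite("pics/c1.png",cv2.resize(a,None,fx=3,fy=3,interpolation=cv2.INTER_CUBIC)[:600])
a=cv2.imread("pics/scene0.png")[165:325,195:345];cv2.imwrite("pics/c2.png",cv2.resize(a,None,fx=3.75,fy=3.75,interpolation=cv2.INTER_CUBIC))
E
```

```text
(no output)
```

View pics/c1.png

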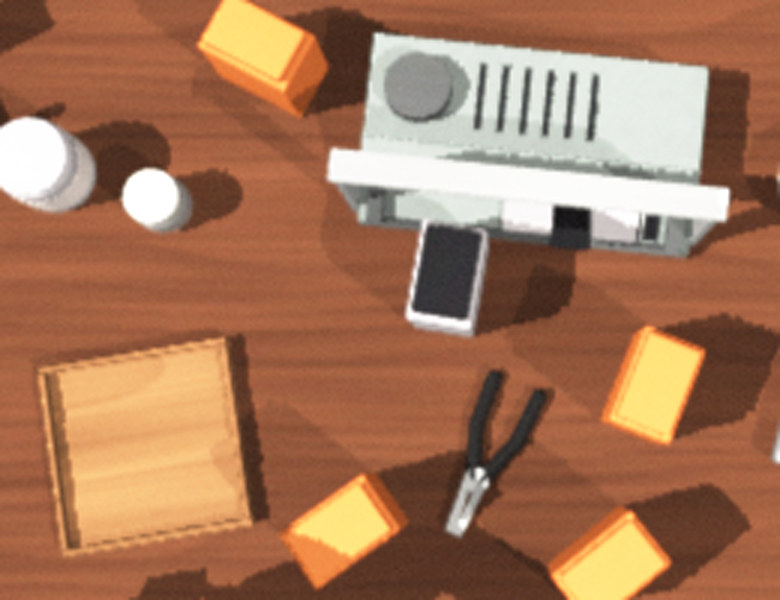

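View pics/c2.png

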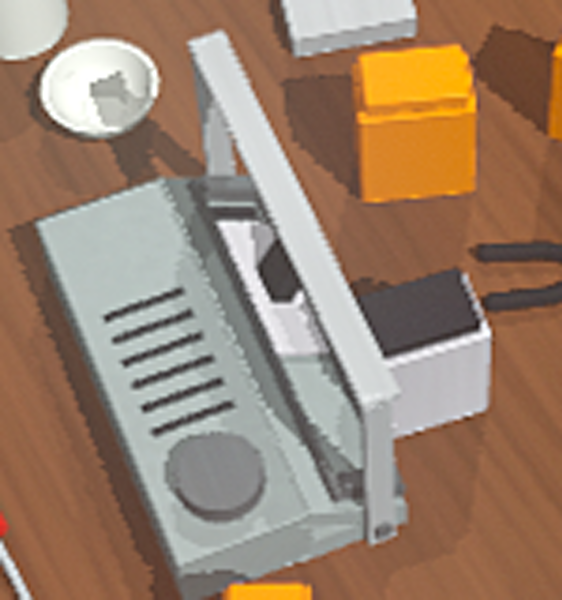

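The metal canister with the black lid is confirmed at top-view (289,242), in front of the slope. The black grip shows behind the guard at top (330,225) and scene (269,238). Next I'll measure everything.

```bash
cat >h.py <<'E'
import cv2,numpy as np,pickle
from scipy.spatial.transform import Rotation as R
def ray(c,p):
    M=cv2.Rodrigues(np.array(c["rvec"]))[0];t=np.array(c["tvec"]).ravel()
    q=cv2.undistortPoints(np.float64(p).reshape(-1,1,2),c["intrinsics"],None).reshape(-1,2)
    return -M.T@t,np.c_[q,np.ones(len(q))]@M
def onz(c,p,z):
    o,d=ray(c,p);return o+d*((z-o[2])/d[:,2])[:,None]
def proj(c,P):
    return cv2.projectPoints(np.float64(P).reshape(-1,3),np.array(c["rvec"]),np.array(c["tvec"]),c["intrinsics"],None)[0].reshape(-1,2)
def lid(c,x0,y0,x1,y1,z=120):
    g=c["image"][y0:y1,x0:x1].max(2);m=(g<70).astype(np.uint8)
    k=max(cv2.findContours(m,cv2.RETR_EXTERNAL,cv2.CHAIN_APPROX_NONE)[0],key=cv2.contourArea)
    r=cv2.minAreaRect(k);b=cv2.boxPoints(r)+[x0,y0]
    return b,onz(c,b,z)
E
python3 - <<'E'
from h import *
np.set_printoptions(precision=1,suppress=True)
t=pickle.load(open("top0.pkl","rb"));s=pickle.load(open("scene0.pkl","rb"))
f=lambda L:np.array(L)/3+[140,150]-.33
b,P=lid(t,272,220,308,265);print("lid",b.tolist(),P,P.mean(0),np.linalg.norm(np.diff(P,axis=0),axis=1))
G=onz(t,f([(330,150),(728,188),(726,220),(328,182)]),196);print("guard",G,G.mean(0))
K=onz(t,f([(376,32),(708,67)]),65);print("back",K)
T=onz(t,f([(38,368),(228,338),(252,522),(66,552)]),18);print("tray",T,T.mean(0))
g=lambda L:np.array(L)/3.75+[195,165]-.37
G2=onz(s,g([(188,42),(222,30),(399,388),(362,403)]),196);print("guard scene",G2,G2.mean(0))
L2=onz(s,g([(360,290),(460,268),(484,328),(388,356)]),120);print("lid scene",L2,L2.mean(0))
yaw=np.arctan2(*(K[0]-K[1])[:2][::-1])-np.pi/2;print("yaw back",yaw,"guard",[np.arctan2(*(A[i]-A[j])[:2][::-1])-np.pi/2 for A,i,j in((G,0,1),(G,3,2),(G2,3,0),(G2,2,1))])
for y in (yaw,):
    R2=np.array([[np.cos(y),-np.sin(y)],[np.sin(y),np.cos(y)]])
    print("origin from back",K.mean(0)[:2]-R2@[138,0],"from guard",G.mean(0)[:2]-R2@[-7.5,0],G2.mean(0)[:2]-R2@[-7.5,0])
E
```

```text
lid [[277.75675678253174, 252.45945739746094], [282.3783779144287, 224.7297306060791], [299.2432441711426, 227.54054260253906], [294.6216220855713, 255.27027130126953]] [[545.6  68.7 120. ]
 [615.5  57.4 120. ]
 [608.3  15.  120. ]
 [538.4  26.5 120. ]] [577.   41.9 120. ] [70.9 43.  70.9]
guard [[ 664.3  131.   196. ]
 [ 633.6 -183.   196. ]
 [ 608.  -180.9  196. ]
 [ 638.8  132.3  196. ]] [636.2 -25.2 196. ]
back [[ 797.2  107.    65. ]
 [ 765.4 -188.2   65. ]]
tray [[501.8 411.9  18. ]
 [528.3 242.4  18. ]
 [364.4 218.2  18. ]
 [338.8 382.1  18. ]] [433.3 313.7  18. ]
guard scene [[ 630.  -183.7  196. ]
 [ 604.8 -181.7  196. ]
 [ 636.4  128.8  196. ]
 [ 661.8  127.   196. ]] [633.3 -27.4 196. ]
lid scene [[601.6   9.3 120. ]
 [533.2  27.1 120. ]
 [543.   77.  120. ]
 [610.2  64.6 120. ]] [572.   44.5 120. ]
yaw back -0.10747109750671968 guard [np.float64(-0.0976930459136176), np.float64(-0.09777153799847293), np.float64(-0.10190239253157829), np.float64(-0.10142191132763068)]
origin from back [644.1 -25.8] from guard [643.6 -26. ] [640.7 -28.2]
```

Estimates: dust box origin at (643,-26.5) with yaw -0.10. Canister at (575,42.5) with yaw -0.165. Tray at (433,314) with yaw 0.16. I'm moving above the canister, 15 mm towards the robot from its centre to stay clear of the guard.

```bash
cat >>h.py <<'E'
def delta(p,Rt=None):
    "shift (in present tool axes) and turn (units of 6 deg) to reach p, Rt"
    from rig import ctrl
    s=ctrl.sense();q=np.array(s["ee_rot"]);A=R.from_quat(q[[1,2,3,0]])
    d=A.inv().apply(np.array(p)-s["eef_pos"]);w=np.degrees((A.inv()*Rt).as_rotvec())/6 if Rt else 0
    print("shift",np.round(d,1),"turn",np.round(w,2),"pos",s["eef_pos"].round(1),"F",s["force"].round(1),"grip",round(s["grip_width"],3),s["grip_force"],"t",s["time_s"])
def down(yaw): # tool y along world y turned by yaw
    return R.from_euler("z",yaw)*R.from_matrix([[-1,0,0],[0,1,0],[0,0,-1]])
E
python3 -m inch '-10 -5 0 0 0 0;-20 -10 0 0 0 0;-28 -14.5 0 0 0 0;-28 -14.5 0 0 0 0;-28 -14.5 0 0 0 0;-28 -14.5 0 0 0 0;-28 -14.5 0 0 0 0;-28 -14.5 0 0 0 0;-28 -14.5 0 0 0 0;-28 -14.5 0 0 0 0' 1 && python3 -m inch '-28 -14.5 0 0 0 0;-28 -14.5 0 0 0 0;-28 -14.5 0 0 0 0;-28 -14.5 0 0 0 0;-28 -14.5 0 0 0 0;-28 -14.5 0 0 0 0;-28 -14.5 0 0 0 -0.8;-20 -9 0 0 0 -0.8;-10 -4 0 0 0 -0.8;0 0 0 0 0 0' && python3 -c "
from h import *
delta([560,45,230],down(-.165))
from rig import ctrl
c=ctrl.capture('top');pickle.dump(c,open('top1.pkl','wb'));cv2.imwrite('pics/top1.png',cv2.resize(c['image'][180:320,220:400,::-1],None,fx=4,fy=4))"
```

```text
time_s: 0.93
eef_pos: [394.3, 252.6, 231.2]
ee_rot: [-0.0, 0.21, 0.978, -0.0]
force: [-0.4, 0.6, -0.6]
grip_width: 0.998
grip_force: 0.0
time_s: 1.77
eef_pos: [555.8, 57.7, 230.6]
ee_rot: [-0.0, 0.086, 0.996, -0.0]
force: [-0.2, 0.8, -0.1]
grip_width: 1.002
grip_force: 0.0
shift [ -6.3 -11.8   0.6] turn [-0.   -0.01 -0.07] pos [555.8  57.7 230.6] F [-0.2  0.8 -0.1] grip 1.002 0.0 t 1.7667
```

Both views agree on the canister to about 3 mm, against 14 mm of clearance per side, so I can descend.

```bash
python3 -m inch '-3 -6 0 0 0 0;-3.3 -6 5 0 0 0;0 0 15 0 0 0;0 0 20 0 0 0;0 0 20 0 0 0;0 0 20 0 0 0;0 0 20 0 0 0;0 0 20 0 0 0;0 0 20 0 0 0;0 0 10 0 0 0' && python3 -m inch '0 0 8 0 0 0;0 0 6 0 0 0;0 0 0 0 0 0;0 0 0 0 0 0;0 0 0 0 0 0;0 0 0 0 0 0;0 0 0 0 0 0;0 0 0 0 0 0;0 0 0 0 0 0;0 0 0 0 0 0' && python3 -c "
from h import *
delta([560,45,66],down(-.165))
from rig import ctrl
for n in('top','scene'):
  c=ctrl.capture(n);cv2.imwrite('pics/%s2.png'%n,c['image'][:,:,::-1])
a=cv2.imread('pics/top2.png')[170:310,220:400];b=cv2.imread('pics/scene2.png')[165:325,215:395]
cv2.imwrite('pics/v2.png',np.hstack([cv2.resize(a,(400,311)),cv2.resize(b,(400,356))[:311]]))"
```

```text
time_s: 2.65
eef_pos: [557.7, 47.3, 79.0]
ee_rot: [-0.002, 0.086, 0.996, 0.0]
force: [0.0, -0.0, -1.1]
grip_width: 1.002
grip_force: 0.0
time_s: 3.48
eef_pos: [559.2, 47.1, 67.4]
ee_rot: [0.0, 0.086, 0.996, -0.0]
force: [-0.3, 1.1, 0.2]
grip_width: 0.999
grip_force: 0.0
shift [-1.2 -1.9  1.4] turn [-0.    0.   -0.07] pos [559.2  47.1  67.4] F [-0.3  1.1  0.2] grip 0.999 0.0 t 3.4833
```

View pics/v2.png

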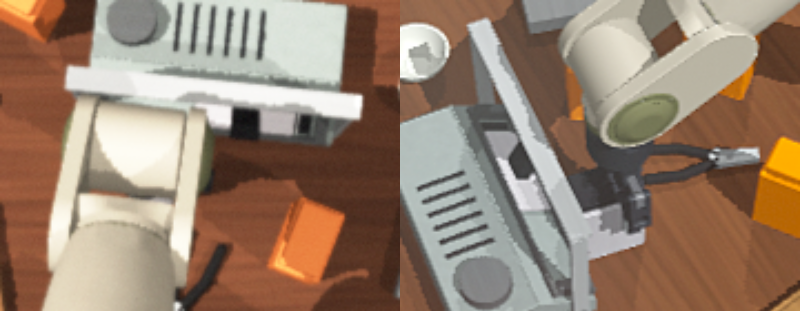

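The right half of the view shows the fingers straddling the canister at about (615,215) of the composite. In the left half the wrist is clear of the guard bar, and measured forces are near zero. I'll close the gripper and lift, drawing back a little.

```bash
python3 -m inch '0 0 0 0 0 0;0 0 0 0 0 0;0 0 0 0 0 0;0 0 0 0 0 0;0 0 0 0 0 0;0 0 0 0 0 0;0 0 0 0 0 0;0 0 0 0 0 0;0 0 0 0 0 0;0 0 0 0 0 0' 0 70 && python3 -m inch '0 0 -3 0 0 0;0 0 -5 0 0 0;3 0 -8 0 0 0;6 0 -12 0 0 0;6 0 -18 0 0 0;6 0 -20 0 0 0;0 0 -20 0 0 0;0 0 -20 0 0 0;0 0 -20 0 0 0;0 0 -14 0 0 0' && python3 -c "
from h import *
v=R.from_euler('z',.16).apply([-15,0,0]);print(v)
delta([433+v[0],314+v[1],207],down(.16))"
```

```text
time_s: 4.42
eef_pos: [559.2, 46.9, 67.6]
ee_rot: [0.0, 0.086, 0.996, -0.0]
force: [-1.7, -2.6, 4.6]
grip_width: 0.645
grip_force: 74.2
time_s: 5.25
eef_pos: [538.4, 51.0, 209.5]
ee_rot: [0.001, 0.086, 0.996, 0.0]
force: [1.1, -0.5, -4.6]
grip_width: 0.644
grip_force: 74.9
[-14.80840925  -2.3897731    0.        ]
shift [163.1 236.2   2.3] turn [ 0.    0.02 -3.17] pos [538.4  51.  209.5] F [ 1.1 -0.5 -4.6] grip 0.644 74.92794871330261 t 5.25
```

```bash
python3 -m inch '4 6 0 0 0 0;9 13 0 0 0 0;12 17 0 0 0 0;12 17 0 0 0 0;12 17 0 0 0 0;12 17 0 0 0 0;12 17 0 0 0 0;12 17 0 0 0 0;12 17 0 0 0 0;12 17 0 0 0 0' && python3 -m inch '12 17 0 0 0 0;12 17 0 0 0 0;12 17 0 0 0 0;10 14 0 0 0 0;6 10 0 0 0 -0.5;3 6 0 0 0 -0.7;0 0 0 0 0 -0.7;0 0 0 0 0 -0.7;0 0 0 0 0 -0.5;0 0 0 0 0 0' && python3 -c "
from h import *
delta([418,311.5,207],down(.16))
from rig import ctrl
for n in('top','scene'):
  c=ctrl.capture(n);pickle.dump(c,open(n+'3.pkl','wb'));cv2.imwrite('pics/%s3.png'%n,c['image'][:,:,::-1])
a=cv2.imread('pics/top3.png')[210:390,110:310];b=cv2.imread('pics/scene3.png')[210:390,335:535]
cv2.imwrite('pics/v3.png',cv2.resize(np.hstack([a,b]),None,fx=2,fy=2))"
```

```text
time_s: 6.08
eef_pos: [456.1, 223.3, 206.3]
ee_rot: [-0.001, 0.086, 0.996, -0.0]
force: [0.5, 0.5, -4.9]
grip_width: 0.648
grip_force: 74.9
time_s: 6.92
eef_pos: [416.0, 311.4, 206.3]
ee_rot: [-0.001, -0.077, 0.997, -0.0]
force: [0.6, 0.1, -5.5]
grip_width: 0.649
grip_force: 75.1
shift [-2.  -0.2 -0.7] turn [-0.   -0.02 -0.05] pos [416.  311.4 206.3] F [ 0.6  0.1 -5.5] grip 0.649 75.10997414588928 t 6.9167
```

View pics/v3.png

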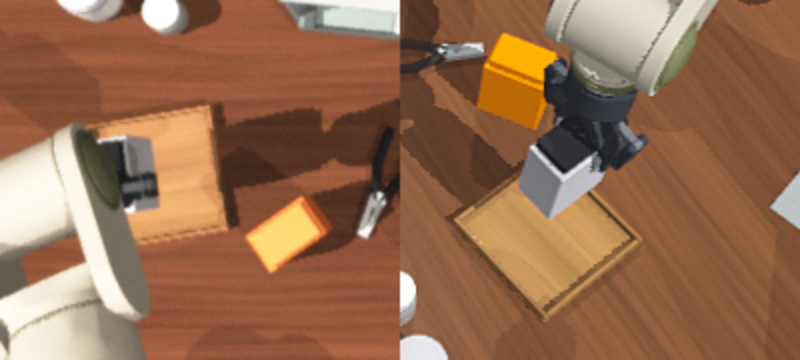

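The canister hangs upright, square to the tray and over it: tray centre is at about left-half (160,175), the canister at (135,170) with parallax. I'm lowering it to about 1 mm above the floor, then gently to contact.

```bash
python3 -m inch '-1 0 6 0 0 0;-1 0 12 0 0 0;0 0 18 0 0 0;0 0 20 0 0 0;0 0 20 0 0 0;0 0 18 0 0 0;0 0 14 0 0 0;0 0 10 0 0 0;0 0 5 0 0 0;0 0 3 0 0 0' && python3 -m inch '0 0 2 0 0 0;0 0 1.5 0 0 0;0 0 1 0 0 0;0 0 1 0 0 0;0 0 1 0 0 0;0 0 0.5 0 0 0;0 0 0 0 0 0;0 0 0 0 0 0;0 0 0 0 0 0;0 0 0 0 0 0'
```

```text
time_s: 7.85
eef_pos: [418.9, 311.5, 80.7]
ee_rot: [-0.0, -0.076, 0.997, -0.0]
force: [0.3, -0.4, -5.3]
grip_width: 0.646
grip_force: 75.1
time_s: 8.68
eef_pos: [419.1, 311.6, 74.4]
ee_rot: [0.0, -0.076, 0.997, 0.0]
force: [-0.4, -0.2, -4.2]
grip_width: 0.642
grip_force: 75.1
```

```bash
python3 -m inch '0 0 0.5 0 0 0;0 0 0.5 0 0 0;0 0 0 0 0 0;0 0 0 0 0 0;0 0 0 0 0 0;0 0 0 0 0 0;0 0 0 0 0 0;0 0 0 0 0 0;0 0 0 0 0 0;0 0 0 0 0 0'
```

```text
time_s: 9.52
eef_pos: [419.1, 311.6, 73.6]
ee_rot: [0.0, -0.076, 0.997, 0.0]
force: [-3.2, -2.5, 5.3]
grip_width: 0.652
grip_force: 76.3
```

The force went from -5 to +5 N, so the canister rests on the tray floor. I'll release it, rise, and work out the grip position.

```bash
python3 -m inch '0 0 0 0 0 0;0 0 0 0 0 0;0 0 0 0 0 0;0 0 0 0 0 0;0 0 0 0 0 0;0 0 0 0 0 0;0 0 0 0 0 0;0 0 0 0 0 0;0 0 0 0 0 0;0 0 0 0 0 0' 1 && python3 -m inch '0 0 -3 0 0 0;0 0 -6 0 0 0;0 0 -12 0 0 0;0 0 -20 0 0 0;0 0 -24 0 0 0;0 0 -24 0 0 0;0 0 -24 0 0 0;0 0 -24 0 0 0;0 0 -18 0 0 0;0 0 -5 0 0 0' && python3 - <<'E'
from h import *
t=pickle.load(open("top0.pkl","rb"));s=pickle.load(open("scene0.pkl","rb"))
B=R.from_euler("z",-.101);O=np.array([643,-26.5,0])
for n,c,(x0,y0,x1,y1) in(("top",t,(318,212,345,236)),("scene",s,(258,222,279,250))):
    m=(c["image"][y0:y1,x0:x1].max(2)<50).astype(np.uint8)
    k=cv2.boundingRect(max(cv2.findContours(m,0,2)[0],key=cv2.contourArea));p=[x0+k[0]+(k[2]-1)/2,y0+k[1]+(k[3]-1)/2]
    print(n,k,p,[B.inv().apply(onz(c,[p],z)-O).round(1).tolist() for z in(80,99)])
# predicted top face centre for each joint value
for j in(0,10,20,30):
    P=B.apply([-34,j-65,98.9])+O;print(j,proj(t,P),proj(s,P))
Rt=B*R.from_matrix(np.array([[-.866,0,-.5],[0,1,0],[.5,0,-.866]]).T)
P=B.apply([-.5*(29+150),-55,40+.866*(29+150)])+O;print(P);delta(P,Rt)
E
```

```text
time_s: 10.35
eef_pos: [419.0, 311.6, 73.3]
ee_rot: [0.0, -0.076, 0.997, 0.0]
force: [-0.2, 0.3, -0.4]
grip_width: 1.001
grip_force: 0.0
time_s: 11.18
eef_pos: [419.8, 311.9, 236.8]
ee_rot: [0.003, -0.076, 0.997, 0.001]
force: [0.4, -0.1, 0.3]
grip_width: 1.0
grip_force: 0.0
top (6, 7, 12, 14) [329.5, 225.5] [[[-20.0, -38.8, 80.0]], [[-22.8, -38.2, 99.0]]]Traceback (most recent call last):
  File "<stdin>", line 6, in <module>
ValueError: max() iterable argument is empty
```

```bash
cat >>h.py <<'E'
B=R.from_euler("z",-.101);O=np.array([643,-26.5,0])
Rt=B*R.from_matrix(np.array([[-.866,0,-.5],[0,1,0],[.5,0,-.866]]).T)
def box(n,y,up=0): return B.apply([-.5*n+.866*up,y,40+.866*n+.5*up])+O
E
python3 - <<'E'
from h import *
t=pickle.load(open("top0.pkl","rb"));s=pickle.load(open("scene0.pkl","rb"))
for j in(20,25,30):print(j,proj(t,box(68,j-65)),proj(s,box(68,j-65)))
a=s["image"][228:248:3,255:285:3].max(2);print(a)
print(box(179,-39,-3));delta(box(179,-39,-3),Rt)
E
```

```text
20 [[331.72698217 230.07327305]] [[275.91141136 225.25691423]]
25 [[329.78354174 229.88160991]] [[276.61838044 226.69701274]]
30 [[327.84005169 229.68994187]] [[277.32747339 228.14143758]]
[[214 227 220 164 164 201 219 218 224 147]
 [ 98 231 235 167  64  67 220 217 216 217]
 [ 88 241 234 118  77  72 200 216 218 222]
 [ 94 129 235  54  76  75  68 219 215 215]
 [136  85 242 224  74  77  76 197 215 216]
 [133  90 132 237  56  75  99 109 219 214]
 [131 128  86 242 236 230 230 155 195 215]]
[547.4390402  -56.01515825 193.514     ]
shift [ -70.1 -383.1   43.1] turn [ 0.65 -4.92  2.36] pos [419.8 311.9 236.8] F [ 0.4 -0.1  0.3] grip 1.0 0.0 t 11.1833
```

```bash
python3 -m inch '-2 -8 0 0 0 0;-3 -18 0 0 0 0;-5 -28 0 0 0 0;-5 -28 0 0 0 0;-5 -28 0 0 0 0;-5 -28 0 0 0 0;-5 -28 0 0 0 0;-5 -28 0 0 0 0;-5 -28 0 0 0 0;-5 -28 0 0 0 0' && python3 -m inch '-5 -28 0 0 0 0;-5 -28 0 0 0 0;-5 -28 0 0 0 0;-5 -25 0 0 0 0;-5 -16 0 0.1 -0.8 0.4;-3 -8 0 0.1 -0.8 0.4;0 0 0 0.1 -0.8 0.4;0 0 0 0.1 -0.8 0.4;0 0 0 0.1 -0.8 0.4;0 0 0 0.1 -0.8 0.4' && python3 -c "
from h import *
delta(box(179,-39,-3),Rt)
from rig import ctrl
c=ctrl.capture('top');cv2.imwrite('pics/top4.png',c['image'][:,:,::-1])"
```

```text
time_s: 12.02
eef_pos: [501.1, 69.3, 231.8]
ee_rot: [-0.001, -0.076, 0.997, 0.0]
force: [1.4, 0.0, -0.5]
grip_width: 1.002
grip_force: 0.0
time_s: 12.85
eef_pos: [548.0, -56.8, 232.3]
ee_rot: [0.251, 0.052, 0.967, -0.012]
force: [1.1, 0.2, 1.0]
grip_width: 0.999
grip_force: 0.0
shift [19.5  0.7 33.6] turn [-0.01 -0.16 -0.06] pos [548.  -56.8 232.3] F [1.1 0.2 1. ] grip 0.999 0.0 t 12.85
```

```bash
python3 -m inch '6 0.7 5 0 -0.16 -0.06;8 0 12 0 0 0;5.5 0 16 0 0 0;0 0 20 0 0 0;0 0 20 0 0 0;0 0 16 0 0 0;0 0 12 0 0 0;0 0 6 0 0 0;0 0 0 0 0 0;0 0 0 0 0 0' && python3 -c "
from h import *
delta(box(29,-39,-3),Rt)
from rig import ctrl
for n in('top','scene'):
  c=ctrl.capture(n);cv2.imwrite('pics/%s5.png'%n,c['image'][:,:,::-1])
a=cv2.imread('pics/top5.png')[170:310,240:400];b=cv2.imread('pics/scene5.png')[165:305,215:375]
cv2.imwrite('pics/v5.png',cv2.resize(np.hstack([a,b]),None,fx=2.5,fy=2.5))"
```

```text
time_s: 13.73
eef_pos: [584.9, -59.2, 130.9]
ee_rot: [0.257, 0.047, 0.965, -0.013]
force: [-0.2, 0.9, -0.0]
grip_width: 0.998
grip_force: 0.0
shift [ 1.  -0.6 77. ] turn [ 0.   -0.03  0.03] pos [584.9 -59.2 130.9] F [-0.2  0.9 -0. ] grip 0.998 0.0 t 13.7333
```

View pics/v5.png

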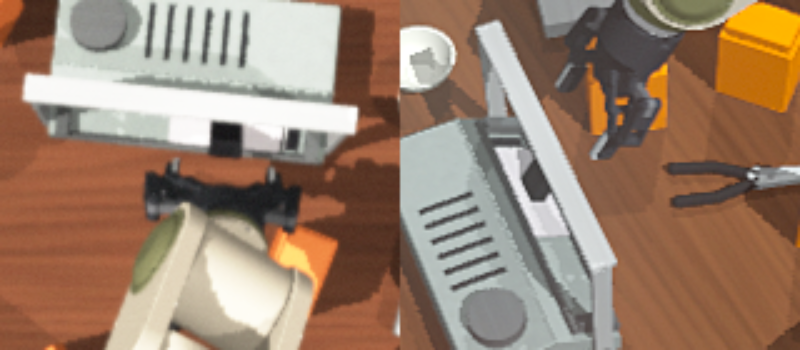

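The finger tips at left-half columns 175 and 271 straddle the black grip at (226,138), centred within about 3 mm. Their path passes under the guard, so I'll go in and close gently.

```bash
python3 -m inch '1 -0.5 5 0 0 0;0 0 10 0 0 0;0 0 12 0 0 0;0 0 12 0 0 0;0 0 12 0 0 0;0 0 10 0 0 0;0 0 8 0 0 0;0 0 5 0 0 0;0 0 3 0 0 0;0 0 0 0 0 0' && python3 -m inch '0 0 0 0 0 0;0 0 0 0 0 0;0 0 0 0 0 0;0 0 0 0 0 0;0 0 0 0 0 0;0 0 0 0 0 0;0 0 0 0 0 0;0 0 0 0 0 0;0 0 0 0 0 0;0 0 0 0 0 0' 0.3 40 && python3 -c "
from h import *
delta(box(29,-39,-3),Rt)"
```

```text
time_s: 14.67
eef_pos: [622.5, -63.3, 63.5]
ee_rot: [0.257, 0.048, 0.965, -0.013]
force: [0.2, -0.8, 0.2]
grip_width: 1.001
grip_force: 0.0
time_s: 15.5
eef_pos: [622.5, -63.5, 64.5]
ee_rot: [0.258, 0.048, 0.965, -0.013]
force: [-5.2, -0.1, 5.3]
grip_width: 0.394
grip_force: 39.9
shift [ 0.8 -0.1  0.5] turn [-0.   -0.01  0.02] pos [622.5 -63.5  64.5] F [-5.2 -0.1  5.3] grip 0.394 39.924307465553284 t 15.5
```

The grip is held (33.5 mm wide), with the damper at about 0.026. I'll slide it left smoothly.

```bash
python3 -m inch '0 2 0 0 0 0;0 5 0 0 0 0;0 8 0 0 0 0;0 10 0 0 0 0;0 12 0 0 0 0;0 12 0 0 0 0;0 12 0 0 0 0;0 12 0 0 0 0;0 9 0 0 0 0;0 6 0 0 0 0' && python3 -m inch '0 3 0 0 0 0;0 2 0 0 0 0;0 2 0 0 0 0;0 2 0 0 0 0;0 2 0 0 0 0;0 0 0 0 0 0;0 0 0 0 0 0;0 0 0 0 0 0;0 0 0 0 0 0;0 0 0 0 0 0' && python3 -c "
from h import *
delta(box(29,65,-3),Rt)"
```

```text
time_s: 16.33
eef_pos: [631.7, 24.6, 64.5]
ee_rot: [0.259, 0.048, 0.965, -0.013]
force: [-0.2, -1.7, 2.9]
grip_width: 0.397
grip_force: 39.9
time_s: 17.17
eef_pos: [632.8, 35.2, 64.4]
ee_rot: [0.259, 0.048, 0.965, -0.013]
force: [2.1, -0.5, 5.1]
grip_width: 0.39
grip_force: 40.1
shift [1.  4.7 0.4] turn [0.   0.   0.02] pos [632.8  35.2  64.4] F [ 2.1 -0.5  5.1] grip 0.39 40.089794397354126 t 17.1667
```

```bash
python3 -m inch '0 1 0 0 0 0;0 1 0 0 0 0;0 1 0 0 0 0;0 1 0 0 0 0;0 1 0 0 0 0;0 1 0 0 0 0;0 0 0 0 0 0;0 0 0 0 0 0;0 0 0 0 0 0;0 0 0 0 0 0'
```

```text
time_s: 18.0
eef_pos: [633.3, 39.9, 64.4]
ee_rot: [0.258, 0.048, 0.965, -0.014]
force: [-0.8, -9.5, 5.4]
grip_width: 0.393
grip_force: 40.6
```

```bash
python3 -m inch '0 0.5 0 0 0 0;0 0.5 0 0 0 0;0 0.5 0 0 0 0;0 0.5 0 0 0 0;0 0.5 0 0 0 0;0 0.5 0 0 0 0;0 0 0 0 0 0;0 0 0 0 0 0;0 0 0 0 0 0;0 0 0 0 0 0'
```

```text
time_s: 18.83
eef_pos: [633.3, 40.1, 64.4]
ee_rot: [0.258, 0.049, 0.965, -0.015]
force: [-7.0, -31.3, 9.4]
grip_width: 0.39
grip_force: 41.6
```

Stalled at the stop: the side force rose to 31 N with no motion. I'll take off most of the load, open, and back out along the normal.

```bash
python3 -m inch '0 -1 0 0 0 0;0 -1 0 0 0 0;0 -0.5 0 0 0 0;0 0 0 0 0 0;0 0 0 0 0 0;0 0 0 0 0 0;0 0 0 0 0 0;0 0 0 0 0 0;0 0 0 0 0 0;0 0 0 0 0 0' && python3 -m inch '0 0 0 0 0 0;0 0 0 0 0 0;0 0 0 0 0 0;0 0 0 0 0 0;0 0 0 0 0 0;0 0 0 0 0 0;0 0 0 0 0 0;0 0 0 0 0 0;0 0 0 0 0 0;0 0 0 0 0 0' 1 && python3 -m inch '0 0 -3 0 0 0;0 0 -6 0 0 0;0 0 -12 0 0 0;0 0 -18 0 0 0;0 0 -20 0 0 0;0 0 -20 0 0 0;0 0 -20 0 0 0;0 0 -20 0 0 0;0 0 -20 0 0 0;0 0 -11 0 0 0' && python3 -m inch '8 0 -5 0 0 0;15 0 -10 0 0 0;15 0 -15 0 0 0;15 0 -15 0 0 0;15 0 -15 0 0 0;15 0 -15 0 0 0;15 0 -10 0 0 0;8 0 -5 0 0 0;0 0 0 0 0 0;0 0 0 0 0 0' && python3 -c "
from h import *
delta(box(29,65,-3),Rt)
from rig import ctrl
T={n:ctrl.capture(n) for n in('top','scene')}
print(proj(T['top'],box(68,65)),proj(T['scene'],box(68,65)))
a=T['top']['image'][180:340,140:400,::-1];b=T['scene']['image'][165:385,200:470,::-1]
cv2.imwrite('pics/v6.png',np.hstack([cv2.resize(a,(400,246)),cv2.resize(b,(400,326))[:246]]) if 0 else np.vstack([cv2.resize(a,(460,283)),cv2.resize(b,(460,375))[:310]]))"
```

```text
time_s: 19.67
eef_pos: [633.2, 39.9, 64.4]
ee_rot: [0.258, 0.048, 0.965, -0.014]
force: [-0.6, -13.6, 7.5]
grip_width: 0.39
grip_force: 40.9
time_s: 20.5
eef_pos: [632.8, 41.6, 63.8]
ee_rot: [0.258, 0.047, 0.965, -0.013]
force: [0.1, 0.7, -0.1]
grip_width: 0.999
grip_force: 0.0
time_s: 21.33
eef_pos: [557.9, 49.3, 196.3]
ee_rot: [0.259, 0.047, 0.965, -0.013]
force: [-0.3, -1.1, 0.2]
grip_width: 0.998
grip_force: 0.0
time_s: 22.17
eef_pos: [422.5, 62.6, 218.9]
ee_rot: [0.258, 0.048, 0.965, -0.013]
force: [0.7, -0.2, 0.5]
grip_width: 1.002
grip_force: 0.0
shift [-105.6   -1.7  239.9] turn [ 0.   -0.01  0.02] pos [422.5  62.6 218.9] F [ 0.7 -0.2  0.5] grip 1.002 0.0 t 22.1667
[[288.95982937 225.8555534 ]] [[291.97054096 257.96941794]]
```

View pics/v6.png

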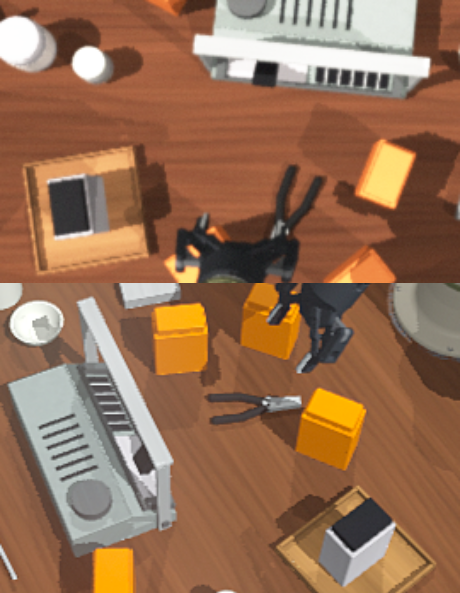

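The top half shows the canister upright in the tray with its lid at (69,207), and the grip at the left end at (265,73), where the end stop is predicted. All vents are uncovered and the arm is clear. I'll check the canister's centre numerically, then hand in.

```bash
python3 -c "
from h import *
from rig import ctrl
c=ctrl.capture('top')
P=lid(c,164,270,198,322,126)[1].mean(0);e=R.from_euler('z',-.16).apply(P-[433,314,0]);print(P,e)
if abs(e[:2]).max()<25: print(ctrl.finish_job())"
```

```text
[437.49034735 311.29179032 126.        ] [  4.00152631  -3.38901257 126.        ]
the job is handed in; nothing more can be done
None
```

I've handed the job in: the canister stands upright and released about 5 mm from the tray's centre, and the damper is against its left end stop and let go. The arm is clear, nothing else on the bench was seen to move, and no result came back.

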